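# Send the used bearing housing through the rinse bay's swing gate

## Task

Slide the flanged steel bearing housing across the bench and push it through the swing gate into the fenced rinse bay, far enough that the gate falls fully shut behind it, and leave it standing upright in there. Keep it on the bench all the way (do not lift it over the fence) and do not disturb the plain steel sleeve.

Things in the scene. Friction and masses are not known exactly. Their poses are not given: they have to be found in the camera images.
- housing_mid (a point): The bearing housing: loose upright round steel part, 76 mm tall, 0.35 kg: foot flange 60 mm across and 10 mm thick, above it a straight neck 42 mm across. The point is on its axis, half-way up. It stands in a row of three steel parts along x, 110 mm apart, in any place of the row; the bench from there to the gate is clear. The third part is a low ring, 64 mm across, 28 mm tall.
- sleeve_mid (a point): The plain steel sleeve, a bystander in the same row: a straight cylinder 50 mm in diameter and 76 mm tall, without a flange. The point is on its axis, half-way up.
- gateway (a point): Middle of the gate opening, at bench height. z up, y straight into the bay (push this way), x along the gate wall. The bay is a steel fence 50 mm high, walls 8 mm, fixed, open above, no sill: the bench runs on inside. Opening 100 mm wide (x -50 to 50 mm) in the wall at y = 0; inside, x runs from -86 to 86 mm and y to the end wall at 256 mm. The row of parts lies on its outer (-y) side.
- gate (a joint): Angle of the gate leaf: 0 shut, grows as it swings into the bay, to 1.5 rad; never outwards. Flat white plastic leaf, 98 mm long, 5 mm thick, 4 to 48 mm above the bench, on an upright hinge at x = -50 mm, y = 0 of the gateway. A weak spring (under 1 N at the free edge) shuts it within about a second once nothing stands in its swing (radius 98 mm).
Things that resemble listed ones, but are neither listed nor needed, are in the scene too. What is shaped like the part that bears housing_mid but pink or red is not meant.

How it is judged:
On the way:
1. the housing, standing on the bench in the gateway, holds the gate open by more than 0.5 rad (value of joint gate above 0.5 rad and y of housing_mid in the frame of gateway between -0.03 and 0.11 m and x of housing_mid in the frame of gateway between -0.05 and 0.05 m), for 0.05 s.
At the end, for the whole second after the job is handed in: The housing stands upright (within 10 degrees) on the bench inside the fence, its axis more than 50 mm past the gateway; the gate has fallen shut behind it (less than 0.1 rad open); the plain sleeve is within 30 mm of where it began (y of housing_mid in the frame of gateway between 0.05 and 0.256 m and x of housing_mid in the frame of gateway between -0.086 and 0.086 m and angle between housing_mid's own z axis and vertical below 0.17 rad and height (world z) of housing_mid below 0.05 m and value of joint gate below 0.1 rad and distance of sleeve_mid from where it was at the start of the episode below 0.03 m); the robot touches nothing.
It fails at once if the housing is lifted more than 30 mm off the bench (height (world z) of housing_mid above 0.068 m).
It fails at once if the housing is tipped over (tilted more than 40 degrees) (angle between housing_mid's own z axis and vertical above 0.7 rad).
It fails at once if the plain sleeve is moved more than 30 mm (distance of sleeve_mid from where it was at the start of the episode above 0.03 m).
It also fails if it takes over 43 s, if anything falls off the work surface, if the arm or the gripper's body presses on something with over 40 N, if the wrist force passes 120 N, or if a joint passes its speed limit or range.

## Robot

A 7-joint arm with a two-finger parallel gripper is mounted at the origin on the work surface. World frame = base frame: x ahead of the robot, y to its left, z up, the work surface at z = 0. Lengths are in m, angles in rad, forces in N, time in s.
With the tool pointing down it reaches from about 0.4 to 0.85 m from the base axis. Payload 10.4 kg.
Tool frame: the origin (TCP) lies at the centre of the arm's flange, where the gripper is bolted on; the fingertips stand 173 mm ahead of it and the grasp point (between the pads) lies 155 mm ahead of it (manip.nose_length is the distance from the TCP to the fingertips, in m); z points along the fingers, x is the direction in which the jaws open and shut, and the axes are right-handed (so a half turn about z gives the same grasp; the last joint's range is limited). The gripper opens to 85 mm and grips with 20 to 120 N. Pads are 22 mm wide; open, the fingers measure 114 mm over their backs; the gripper's body (76 mm by 85 mm) begins 54 mm behind the grasp point. The pads swing forward as they close: fully open they stand 13 mm farther back than shut.
Start: joints at [1.292, 0.332, -0.065, 1.46, 0.022, 1.35, -0.088], TCP at [0.158, -0.605, 0.405] pointing down, gripper open.
Joint ranges: [-2.6, 2.6], [-0.5, 2.12], [-1.47, 1.34], [0.16, 2.42], [-1.27, 4.41], [0.06, 2.06], [-2.6, 2.6]. Speed limits (rad/s): [2.22, 2.22, 2.79, 2.79, 3.14, 3.14, 3.14].

## Interface

Orientations are given as a unit quaternion [x, y, z, w].
In Python, from workcell import status, cams, order, manip gives the robot as it stands.
- The arm moves only by the tool servo_tool, never from a script. Its argument "motion" is a list that holds one entry, the list of rows, each a list of 6 numbers: the shift along the tool's x, y, z in units of 50 mm (1.0 is 50 mm), then the turn, a rotation vector about the tool's x, y, z in units of 5 degrees (1.0 is 5 degrees). In form: [[[x, y, z, ax, ay, az], ...]]. A call has 1 to 12 rows; each row shifts and turns the pose as measured when the row begins, along the tool's axes as they then stand; what a row does not reach is not made up. A row lasts 1/10 s, in which the tool goes at most 50 mm and 8.59 degrees, less where a joint would pass 70% of its speed; a pose out of reach is approached as far as the arm can. A call is refused whole if a number of a shift passes 1 or a number of a turn 1, either way. A call with a gripper value outside its range is refused whole. "jaw" is the closure in counts, from 0 (fully open) to 255 (shut), set as the call begins (left out, the last holds). The fingers move at their own pace and stop on an object; "force" is the grip in N (left out, the last holds). Time passes only in rows, so rows that do not move let the fingers close. It gives the time, the measured TCP pose, the force and the opening at its end, in the units of the state.
- status.get_obs(): the state, without advancing time (a new reading comes with each control period).
- cams.camera(name): name is "side" or "top" or "wrist"; returns a dict with "color" (384x512x3 uint8, red, green, blue), "vertical_fov" (degrees; the focal length in pixels is half the picture's height over the tangent of half this angle, whatever the lens; pixels are square), "cx", "cy" (the principal point, pixels), "extrinsics" (4x4, takes a point from camera to world coordinates). Camera axes: x right, y down, z forward; pixel columns grow to the right and rows downward; lengths in m; the calibration is good to about 2 mm. A picture is of the moment at which its call begins. There is no depth.
- order.hand_in(): hands the job in, once; it reports no verdict.
The state is a dict: "clock": time; "joint_pos": joint angles; "joint_velocities": joint speeds; "tau": joint torques, N m; "position": TCP position; "ee_rot": TCP orientation; "ft_force": force on the tool from outside, world axes, zero at the start; "torque": the same for the moment, N m; "grip_width": opening from 0.0 (shut) to 1.0 (fully open).
Only numpy, scipy, OpenCV 4.12 (cv2) and the standard library are available. Lean on these libraries where they do the work, as an engineer would, in place of code of your own. Each camera call takes 0.05 s, during which the arm holds its last target.

## Working session

There is one attempt and no reset: what is moved stays moved. The work goes in short steps, Python scripts to look and compute and a tool call to move; the robot and the scene stay as the last step left them, time stands still between calls to the robot, and variables do not carry over. Pictures are saved under pics/ and viewed, and the job is handed in when it is done.

Besides the shell and the picture viewer there is one more tool, called after "Request:" as a command line: name --argument value ..., lists and objects as JSON in quotes. servo_tool: Moves the arm, as the interface text tells. Its arguments: {"type":"object","properties":{"motion":{"type":"array","items":{"type":"array","items":{"type":"array","items":{"type":"number"}}}},"jaw":{"type":"number"},"force":{"type":"number"}},"required":["motion"]}

```bash
mkdir -p pics; ls; python3 - <<'E'
from workcell import status,cams,manip
import cv2,numpy as np
print(status.get_obs())
for n in("side","top","wrist"):
    c=cams.camera(n); cv2.imwrite(f"pics/{n}0.png",c["color"][:,:,::-1]); np.savez(f"{n}0.npz",**c)
    print(n,c["vertical_fov"],c["cx"],c["cy"],c["extrinsics"].round(3).tolist(),[k for k in c])
E
```

```text
pics
{'clock': 0.0, 'joint_pos': array([ 1.29243683,  0.3328679 , -0.06468561,  1.46093071,  0.02157718,
        1.34989652, -0.08850315]), 'joint_velocities': array([-0.00059193, -0.00114762,  0.00108069, -0.0005027 ,  0.00064009,
        0.00143021,  0.00114834]), 'tau': array([-1.09699795e-03, -6.25468469e+01,  4.85753396e-02, -3.91608524e+01,
        1.62134576e-02,  9.98461997e-03, -6.15530965e-06]), 'position': array([ 0.1580828 , -0.60454696,  0.40392326]), 'ee_rot': array([ 7.91510794e-01, -6.11154782e-01, -5.71484934e-04, -4.11241922e-04]), 'ft_force': array([-0.56638976,  0.68822524,  0.40670591]), 'torque': array([ 0.03898827, -0.00298229, -0.01666177]), 'grip_width': 0.9998490945540687}
side 52.90630815886528 250.44694177181577 188.46127610626223 [[-0.76, -0.445, 0.474, 0.246], [-0.65, 0.524, -0.55, 0.263], [-0.004, -0.726, -0.687, 0.503], [0.0, 0.0, 0.0, 1.0]] ['color', 'vertical_fov', 'cx', 'cy', 'extrinsics']
top 42.459752501014584 256.0957803024201 190.580433418646 [[-0.018, -0.995, 0.098, 0.463], [-1.0, 0.018, -0.001, -0.088], [-0.001, -0.098, -0.995, 0.937], [0.0, 0.0, 0.0, 1.0]] ['color', 'vertical_fov', 'cx', 'cy', 'extrinsics']
wrist 66.62362697676572 252.17751202258773 190.46650234320737 [[0.253, -0.927, -0.275, 0.229], [-0.967, -0.243, -0.071, -0.587], [-0.001, 0.284, -0.959, 0.373], [0.0, 0.0, 0.0, 1.0]] ['color', 'vertical_fov', 'cx', 'cy', 'extrinsics']
```

View pics/side0.png

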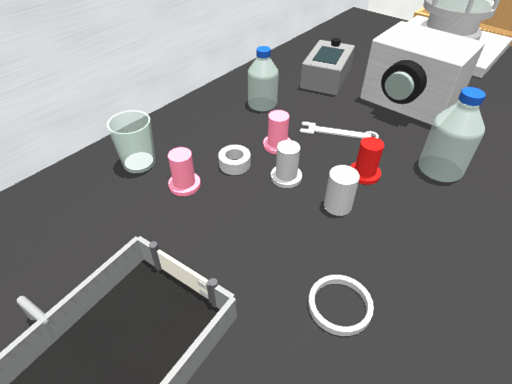

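View pics/top0.png

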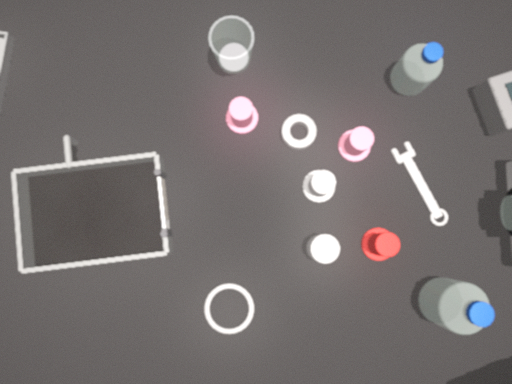

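View pics/wrist0.png

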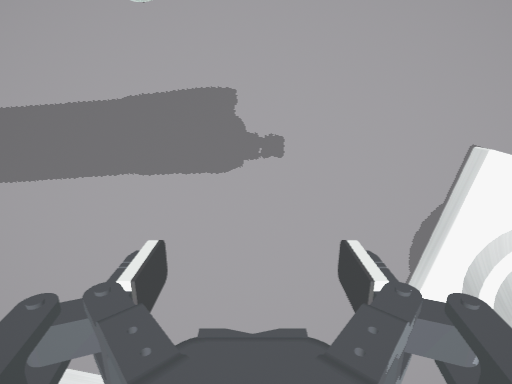

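```bash
cat > h.py <<'E'
import numpy as np,cv2
def load(f): return dict(np.load(f))
def foc(c): return 192/np.tan(np.radians(float(c["vertical_fov"]))/2)
def ray(c,u,v):
    f=foc(c);E=c["extrinsics"]
    d=E[:3,:3]@np.array([(u-c["cx"])/f,(v-c["cy"])/f,1.]);return E[:3,3],d
def onz(c,u,v,z):
    o,d=ray(c,u,v);return o+d*(z-o[2])/d[2]
def tri(c1,p1,c2,p2):
    o1,d1=ray(c1,*p1);o2,d2=ray(c2,*p2)
    s=np.linalg.lstsq(np.c_[d1,-d2],o2-o1,rcond=None)[0]
    a=o1+d1*s[0];b=o2+d2*s[1];return (a+b)/2,np.linalg.norm(a-b)
def proj(c,p):
    E=c["extrinsics"];q=E[:3,:3].T@(np.array(p)-E[:3,3]);f=foc(c);return q[0]/q[2]*f+c["cx"],q[1]/q[2]*f+c["cy"]
E
python3 - <<'E'
import cv2
t=cv2.imread("pics/top0.png");s=cv2.imread("pics/side0.png")
cv2.imwrite("pics/tg.png",cv2.resize(t[140:280,0:190],None,fx=4,fy=4,interpolation=cv2.INTER_CUBIC))
cv2.imwrite("pics/th.png",cv2.resize(t[100:280,260:420],None,fx=3.3,fy=3.3,interpolation=cv2.INTER_CUBIC))
cv2.imwrite("pics/sg.png",cv2.resize(s[230:384,60:260],None,fx=3.8,fy=3.8,interpolation=cv2.INTER_CUBIC))
cv2.imwrite("pics/sh.png",cv2.resize(s[100:230,210:390],None,fx=4,fy=4,interpolation=cv2.INTER_CUBIC))
E
```

```text
(no output)
```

View pics/tg.png

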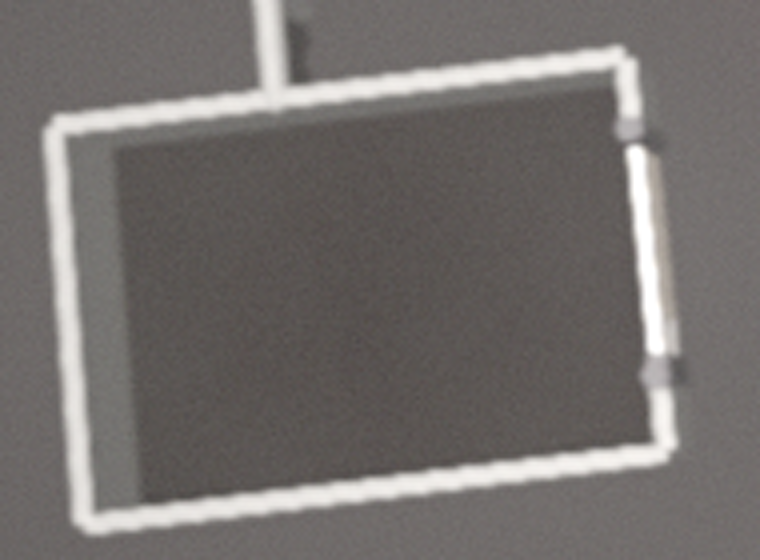

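View pics/th.png

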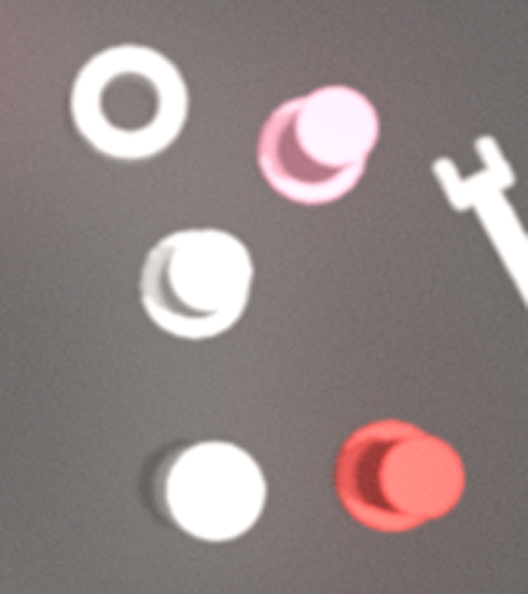

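View pics/sg.png

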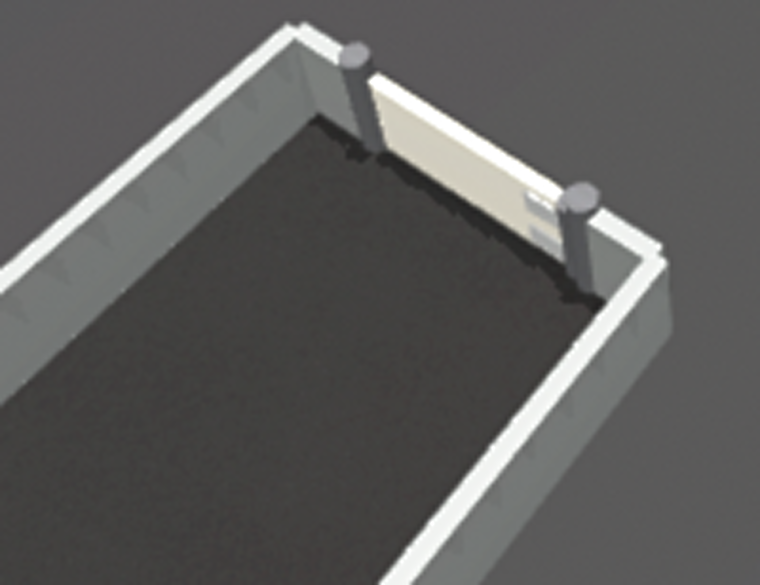

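View pics/sh.png

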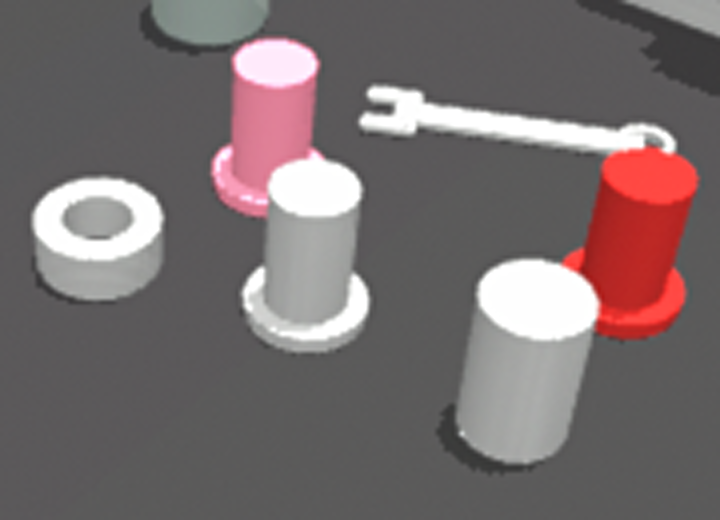

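```bash
python3 - <<'E'
from h import *
t=load("top0.npz");s=load("side0.npz")
def ti(x,y,sc,ox,oy): return ((x+.5)/sc-.5+ox,(y+.5)/sc-.5+oy)
P={}
P["hpost"]=(ti(660,370,4,0,140),ti(580,197,3.8,60,230))
P["fpost"]=(ti(628,127,4,0,140),ti(355,53,3.8,60,230))
P["house"]=(ti(210,271,3.3,260,100),ti(314,188,4,210,100))
P["sleeve"]=(ti(215,491,3.3,260,100),ti(538,300,4,210,100))
P["ring"]=(ti(130,102,3.3,260,100),ti(99,217,4,210,100))
P["cornerA"]=(ti(627,55,4,0,140),ti(298,30,3.8,60,230))
P["cornerB"]=(ti(666,450,4,0,140),ti(655,255,3.8,60,230))
for k,(a,b) in P.items():
    p,e=tri(t,a,s,b);print(k,p.round(4),"err",round(e,4))
# fence corners on z=.05 from top
for k,(x,y) in dict(A=(627,55),B=(666,450),C=(90,523),D=(53,127)).items(): print(k,onz(t,*ti(x,y,4,0,140),.05).round(4))
for k,a in dict(house=P["house"][0],sleeve=P["sleeve"][0]).items(): print(k,onz(t,*a,.076).round(4))
print("flange",onz(t,*ti(196,284,3.3,260,100),.01), onz(s,*ti(306,298,4,210,100),.01))
print("ring",onz(t,*P["ring"][0],.028), onz(s,*P["ring"][1],.028))
E
```

```text
hpost [0.4781 0.0751 0.0517] err 0.0009
fpost [0.5867 0.0881 0.0574] err 0.0017
house [ 0.561  -0.2073  0.0755] err 0.0003
sleeve [ 0.4445 -0.2066  0.0746] err 0.001
ring [ 0.6633 -0.1718  0.028 ] err 0.001
cornerA [0.6215 0.091  0.0463] err 0.0014
cornerB [0.443  0.0733 0.0486] err 0.0001
A [0.6213 0.0908 0.05  ]
B [0.4429 0.073  0.05  ]
C [0.4153 0.3286 0.05  ]
D [0.593  0.3505 0.05  ]
house [ 0.5611 -0.2071  0.076 ]
sleeve [ 0.445  -0.2062  0.076 ]
flange [ 0.5612771  -0.20802712  0.01      ] [ 0.55999701 -0.20661398  0.01      ]
ring [ 0.66370379 -0.17145771  0.028     ] [ 0.66286275 -0.17201107  0.028     ]
```

```bash
python3 - <<'E'
from h import *
t=load("top0.npz");s=load("side0.npz")
for k,a,b in [("bottlecap",(481,313),(472,97)),("bottle2",(433,52),(263,52)),("glassrim",(231,38),(131,122)),("pinkL",(241,109),(181,155)),("pinkR",(361,139),(279,118)),("red",(387,246),(370,146))]:
    p,e=tri(t,a,s,b);print(k,p.round(3),round(e,4))
for n in ["machine"]: print(onz(t,505,90,.1))
# handle
print("handle top", onz(t,67,138,.05))
# gate frame
m=np.array([.532,.082]);a=np.radians(6.2);x=np.array([np.cos(a),np.sin(a)]);y=np.array([-np.sin(a),np.cos(a)])
h=np.array([.561,-.2075]);print("housing in gate",(h-m)@x,(h-m)@y)
# shifts in tool axes, present orientation, to housing
X=np.array([.253,-.967]);Y=np.array([-.967,-.253]);d=h-np.array([.1581,-.6045]);print("tool shift mm",d@X*1e3,d@Y*1e3)
g=m+y*.17-h; X=-y;Y=-x; print("drag",g@X*1e3,g@Y*1e3,m+y*.17)
E
```

```text
bottlecap [ 0.343 -0.433  0.159] 0.0018
bottle2 [ 0.772 -0.392  0.13 ] 0.0004
glassrim [ 0.814 -0.052  0.1  ] 0.0045
pinkL [ 0.694 -0.065  0.074] 0.0019
pinkR [ 0.637 -0.278  0.07 ] 0.0016
red [ 0.449 -0.315  0.069] 0.0048
[ 0.71291986 -0.52401276  0.1       ]
handle top [0.65263388 0.25368992 0.05      ]
housing in gate -0.0024354355216964388 -0.29093868538545997
tool shift mm -281.96529999999996 -490.0453
drag -460.9386853854599 -2.435435521696474 [0.51364011 0.25100566]
```

Candidates: white flanged part at top (320,185), the one I choose (flange and white neck visible in both crops). Not meant: pink (241,115) and (357,142), red (381,244), plain sleeve (324,249), low ring (299,131).

Request:
servo_tool --motion '[[[-0.47, -0.82, 0, 0, 0, 0], [-0.47, -0.82, 0, 0, 0, 0], [-0.47, -0.82, 0, 0, 0, 0], [-0.47, -0.82, 0, 0, 0, 0], [-0.47, -0.82, 0, 0, 0, 0], [-0.47, -0.82, 0, 0, 0, 0], [-0.47, -0.82, 0, 0, 0, 0], [-0.47, -0.82, 0, 0, 0, 0], [-0.47, -0.82, 0, 0, 0, 0], [-0.47, -0.82, 0, 0, 0, 0], [0, 0, 0, 0, 0, 0.85], [0, 0, 0, 0, 0, 0.85]]]' --jaw 0 --force 40

```text
clock: 1.35
position: [0.5064, -0.2599, 0.3999]
ee_rot: [0.742, -0.671, -0.003, -0.0]
ft_force: [-0.5, -0.6, 0.4]
grip_width: 0.999
```

Request:
servo_tool --motion '[[[-0.48, -0.6, 0.3, 0, 0, 0], [-0.46, -0.6, 0.5, 0, 0, 0], [0, 0, 0.8, 0, 0, 0], [0, 0, 0.6, 0, 0, 0], [0, 0, 0, 0, 0, 0]]]'

```text
clock: 1.85
position: [0.5637, -0.2036, 0.2866]
ee_rot: [0.741, -0.671, -0.002, -0.001]
ft_force: [0.4, -0.1, 0.4]
grip_width: 0.999
```

```bash
cat > snap.py <<'E'
import sys
from workcell import status,cams
import cv2,numpy as np
k=sys.argv[1]
for n in sys.argv[2:]:
    c=cams.camera(n); cv2.imwrite(f"pics/{n}{k}.png",c["color"][:,:,::-1]); np.savez(f"{n}{k}.npz",**c)
o=status.get_obs()
from scipy.spatial.transform import Rotation as R
p=o["position"];M=R.from_quat(o["ee_rot"]).as_matrix()
print(o["clock"],p.round(4),"toolx",M[:,0].round(3),"toolz",M[:,2].round(3),"F",o["ft_force"].round(1),o["grip_width"])
for nm,t in dict(house=(.561,-.2075),goal=(.5136,.251)).items():
    d=np.array([*t,p[2]])-p; print(nm,"tool shift mm",(M.T@d*1e3).round(1))
E
python3 snap.py 1 side wrist
```

```text
1.95 [ 0.5647 -0.2045  0.2909] toolx [ 0.098 -0.995 -0.002] toolz [ 0.002  0.002 -1.   ] F [-0.5 -0.3  1. ] 0.9987474842473862
house tool shift mm [ 2.6  4.  -0. ]
goal tool shift mm [-458.3    6.4    0.8]
```

```bash
python3 - <<'E'
import cv2,numpy as np
s=cv2.imread("pics/side1.png");w=cv2.imread("pics/wrist1.png")
cv2.imwrite("pics/sw1.png",cv2.resize(np.vstack([s,w]),(512,600)) if 0 else np.hstack([cv2.resize(s[0:260,200:460],(400,400)),cv2.resize(w,(400,300)) if 0 else cv2.copyMakeBorder(cv2.resize(w,(400,300)),0,100,0,0,0)]))
E
```

```text
(no output)
```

View pics/sw1.png

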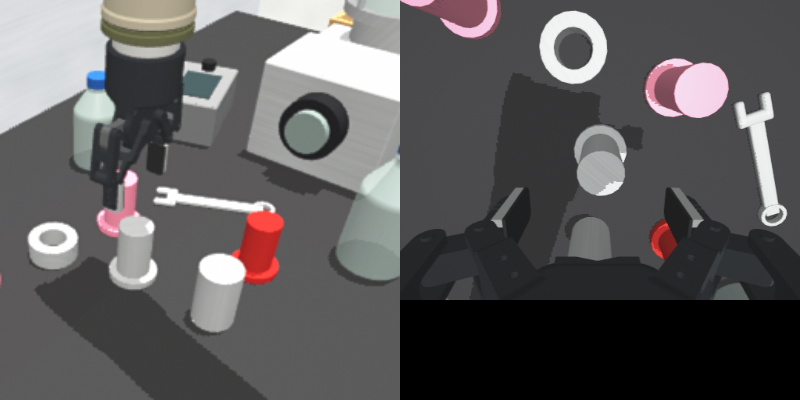

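```bash
python3 - <<'E'
from h import *
w=load("wrist1.npz");t=load("top0.npz")
print(onz(w,257.6,221.6,.076)); print(tri(w,(257.6,221.6),t,(323.2,181.7)))
E
```

```text
[ 0.56191386 -0.20790628  0.076     ]
(array([ 0.56132574, -0.20761209,  0.074387  ]), np.float64(0.000784620551655057))
```

Request:
servo_tool --motion '[[[0.06, 0.08, 0.3, 0, 0, 0], [0, 0, 0.3, 0, 0, 0], [0, 0, 0.25, 0, 0, 0], [0, 0, 0.2, 0, 0, 0], [0, 0, 0, 0, 0, 0], [0, 0, 0, 0, 0, 0]]]'

```text
clock: 2.55
position: [0.5618, -0.2103, 0.2393]
ee_rot: [0.74, -0.673, 0.004, -0.002]
ft_force: [0.1, 0.7, 0.4]
grip_width: 1.0
```

```bash
python3 snap.py 2 side
```

```text
2.6 [ 0.5617 -0.2103  0.2393] toolx [ 0.094 -0.996  0.002] toolz [ 0.009 -0.001 -1.   ] F [0.2 0.3 0.1] 1.0026821028724564
house tool shift mm [-2.8  0.5 -0. ]
goal tool shift mm [-463.8    4.3   -1.1]
```

View pics/side2.png

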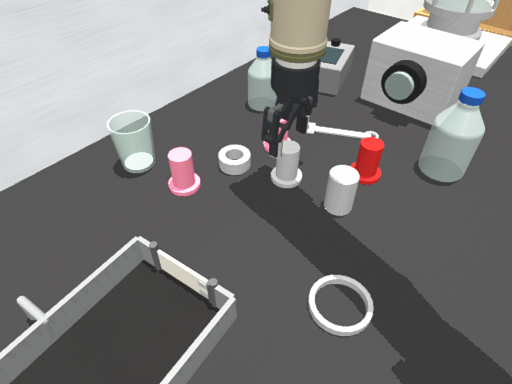

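The picture shows the open fingers at (285,140), just above the housing's neck at (288,160), with the sleeve at (341,190) clear. Next I lower a little and close.

Request:
servo_tool --motion '[[[-0.05, 0, 0.2, 0, 0, 0], [0, 0, 0.1, 0, 0, 0], [0, 0, 0, 0, 0, 0]]]'

```text
clock: 2.9
position: [0.562, -0.2075, 0.224]
ee_rot: [0.74, -0.673, 0.004, -0.003]
ft_force: [-0.4, -0.8, 0.3]
grip_width: 0.999
```

Request:
servo_tool --motion '[[[0, 0, 0, 0, 0, 0], [0, 0, 0, 0, 0, 0], [0, 0, 0, 0, 0, 0], [0, 0, 0, 0, 0, 0], [0, 0, 0, 0, 0, 0], [0, 0, 0, 0, 0, 0], [0, 0, 0, 0, 0, 0], [0, 0, 0, 0, 0, 0]]]' --jaw 255 --force 30

```text
clock: 3.7
position: [0.5622, -0.2073, 0.2243]
ee_rot: [0.74, -0.673, 0.005, -0.003]
ft_force: [-0.7, 0.7, -0.2]
grip_width: 0.476
```

```bash
python3 snap.py 3 side; python3 -c "
import cv2
s=cv2.imread('pics/side3.png');cv2.imwrite('pics/s3.png',cv2.resize(s[70:230,200:390],None,fx=3.5,fy=3.5))"
```

```text
3.75 [ 0.5622 -0.2073  0.2244] toolx [ 0.095 -0.995  0.003] toolz [ 0.011 -0.002 -1.   ] F [ 0.3  0.  -0.6] 0.47287111749929583
house tool shift mm [ 0.1  1.2 -0. ]
goal tool shift mm [-460.8    4.8   -1.4]
```

View pics/s3.png

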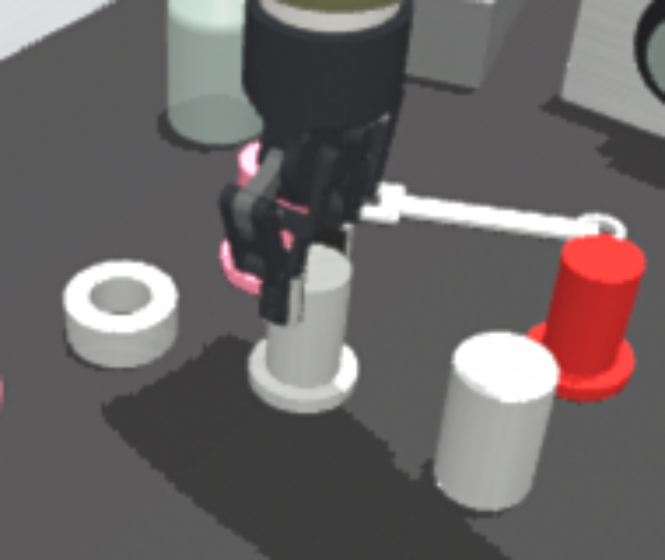

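Request:
servo_tool --motion '[[[-0.2, 0, 0, 0, 0, 0], [-0.4, 0, 0, 0, 0, 0], [-0.4, 0.02, 0, 0, 0, 0], [-0.4, 0, 0, 0, 0, 0], [-0.4, 0.02, 0, 0, 0, 0], [-0.4, 0, 0, 0, 0, 0], [-0.4, 0.02, 0, 0, 0, 0], [-0.4, 0, 0, 0, 0, 0], [-0.4, 0, 0, 0, 0, 0], [-0.2, 0, 0, 0, 0, 0], [0, 0, 0, 0, 0, 0]]]'

```text
clock: 4.85
position: [0.5401, -0.0207, 0.2241]
ee_rot: [0.739, -0.673, 0.008, -0.001]
ft_force: [-0.2, 0.6, -0.5]
grip_width: 0.474
```

```bash
python3 snap.py 4 side
```

```text
4.9 [ 0.5402 -0.0213  0.2241] toolx [ 0.092 -0.996  0.01 ] toolz [ 0.014 -0.009 -1.   ] F [0.  2.6 0.1] 0.47408619439087357
house tool shift mm [187.3  -3.5   2. ]
goal tool shift mm [-273.6    1.3   -2.8]
```

View pics/side4.png

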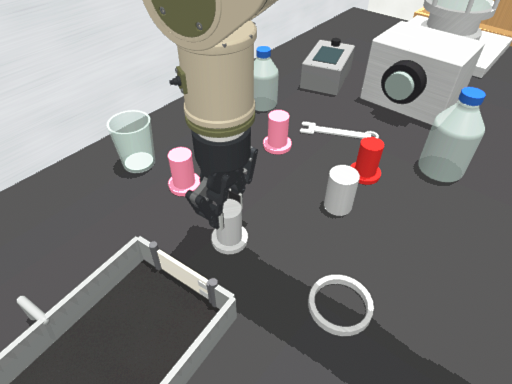

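Housing upright in the grip at (230,225), just before the gate; sleeve unmoved at (341,190). Next, slowly through the gate.

Request:
servo_tool --motion '[[[-0.3, 0, 0, 0, 0, 0], [-0.3, 0, 0, 0, 0, 0], [-0.3, 0, 0, 0, 0, 0], [-0.3, 0, 0, 0, 0, 0], [-0.3, 0, 0, 0, 0, 0], [-0.3, 0, 0, 0, 0, 0], [-0.3, 0, 0, 0, 0, 0], [-0.3, 0, 0, 0, 0, 0], [-0.3, 0, 0, 0, 0, 0], [-0.3, 0, 0, 0, 0, 0], [0, 0, 0, 0, 0, 0]]]'

```text
clock: 6.0
position: [0.5324, 0.1165, 0.2243]
ee_rot: [0.73, -0.683, 0.017, 0.003]
ft_force: [1.0, 1.5, -1.8]
grip_width: 0.47
```

```bash
python3 snap.py 5 side top
```

```text
6.1 [0.5326 0.115  0.2242] toolx [ 0.065 -0.997  0.028] toolz [ 0.02  -0.027 -0.999] F [0.2 1.7 0. ] 0.4738502575483604
house tool shift mm [323.5  -7.1   9.2]
goal tool shift mm [-136.9   10.    -4. ]
```

View pics/side5.png

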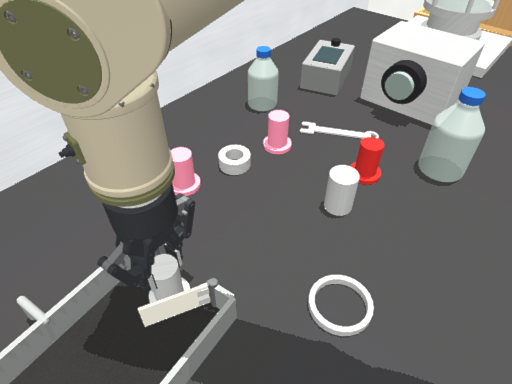

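Request:
servo_tool --motion '[[[-0.28, 0.02, 0, -0.04, -0.07, -0.1], [-0.28, 0.02, 0, -0.04, -0.07, -0.1], [-0.28, 0.02, 0, -0.04, -0.07, -0.1], [-0.28, 0.02, 0, -0.04, -0.07, -0.1], [-0.28, 0.02, 0, -0.04, -0.07, -0.1], [-0.28, 0, 0, 0, 0, 0], [0, 0, 0, 0, 0, 0]]]'

```text
clock: 6.8
position: [0.5244, 0.1914, 0.2242]
ee_rot: [0.741, -0.671, 0.004, 0.001]
ft_force: [-0.2, 5.7, 1.1]
grip_width: 0.472
```

```bash
python3 snap.py 6 side top
```

```text
6.9 [0.5246 0.1908 0.2243] toolx [ 0.097 -0.995  0.006] toolz [ 0.004 -0.006 -1.   ] F [0.7 4.9 2. ] 0.47088943906169806
house tool shift mm [399.9   2.6   2.4]
goal tool shift mm [-61.    5.1  -0.4]
```

View pics/side6.png

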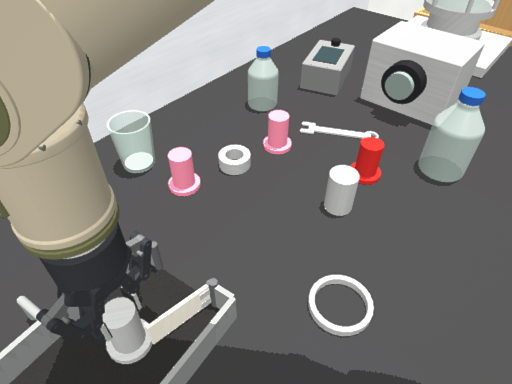

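View pics/top6.png

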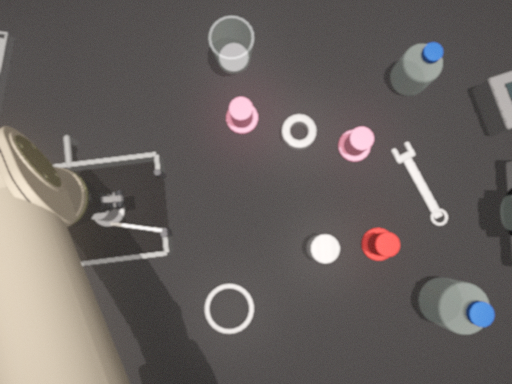

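Request:
servo_tool --motion '[[[-0.28, 0, 0, 0, -0.02, 0], [-0.28, 0, 0, 0, -0.02, 0], [-0.28, 0, 0, 0, -0.02, 0], [-0.28, 0, 0, 0, 0, 0], [-0.25, 0, 0, 0, 0, 0], [0, 0, 0, 0, 0, 0], [0, 0, 0, 0, 0, 0]]]'

```text
clock: 7.6
position: [0.5202, 0.2559, 0.224]
ee_rot: [0.738, -0.675, 0.005, 0.002]
ft_force: [0.5, -2.9, 2.5]
grip_width: 0.477
```

```bash
python3 snap.py 7 side top
```

```text
7.7 [0.5203 0.2557 0.2241] toolx [ 0.089 -0.996  0.01 ] toolz [ 0.004 -0.01  -1.   ] F [0.3 0.9 1.6] 0.47223120755503484
house tool shift mm [464.9   0.8   4.8]
goal tool shift mm [4.1 7.1 0. ]
```

View pics/side7.png

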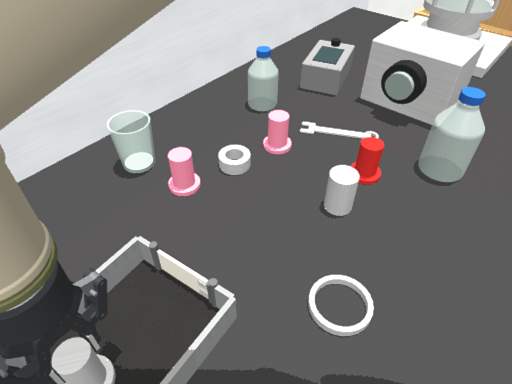

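View pics/top7.png

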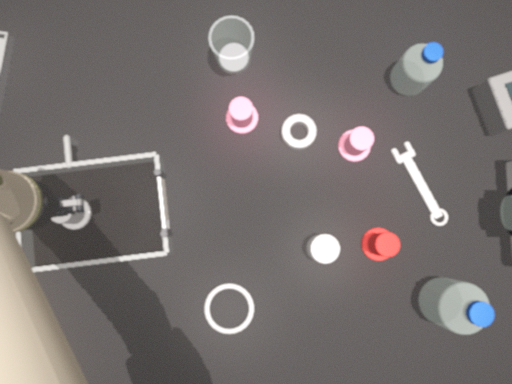

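The housing is in the bay at side (80,365) and the gate is already shut at (180,270). Now I release it.

Request:
servo_tool --motion '[[[0, 0, 0, 0, 0, 0], [0, 0, 0, 0, 0, 0], [0, 0, 0, 0, 0, 0], [0, 0, 0, 0, 0, 0], [0, 0, 0, 0, 0, 0], [0, 0, 0, 0, 0, 0], [0, 0, 0, 0, 0, 0], [0, 0, 0, 0, 0, 0], [0, 0, 0, 0, 0, 0]]]' --jaw 0

```text
clock: 8.6
position: [0.5199, 0.2541, 0.2228]
ee_rot: [0.737, -0.676, 0.004, 0.003]
ft_force: [-0.3, -0.3, -0.2]
grip_width: 0.999
```

Request:
servo_tool --motion '[[[0, 0, -0.2, 0, 0, 0], [0, 0, -0.4, 0, 0, 0], [0, 0, -0.5, 0, 0, 0], [0, 0, -0.8, 0, 0, 0], [0, 0, -0.8, 0, 0, 0], [0, 0, -0.8, 0, 0, 0], [0, 0, 0, 0, 0, 0]]]'

```text
clock: 9.3
position: [0.5185, 0.2565, 0.4082]
ee_rot: [0.738, -0.675, 0.004, 0.003]
ft_force: [0.2, 0.4, -0.7]
grip_width: 1.0
```

Request:
servo_tool --motion '[[[0.8, 0, 0, 0, 0, 0], [0.8, 0, 0, 0, 0, 0], [0.8, 0, 0, 0, 0, 0], [0.8, 0, 0, 0, 0, 0], [0.8, 0, 0, 0, 0, 0], [0.8, 0, 0, 0, 0, 0], [0, 0, 0, 0, 0, 0], [0, 0, 0, 0, 0, 0], [0, 0, 0, 0, 0, 0]]]'

```text
clock: 10.2
position: [0.5389, 0.011, 0.4162]
ee_rot: [0.74, -0.673, 0.006, -0.0]
ft_force: [0.3, 0.9, 0.4]
grip_width: 1.003
```

```bash
python3 snap.py 8 side top; python3 -c "
import cv2,numpy as np
s=cv2.imread('pics/side8.png');t=cv2.imread('pics/top8.png')
cv2.imwrite('pics/st8.png',np.vstack([cv2.resize(s[230:384,0:260],(500,296)),cv2.resize(t[130:280,0:250],(500,300))]))"
```

```text
10.3 [0.5389 0.0119 0.4161] toolx [ 0.096 -0.995  0.008] toolz [ 0.009 -0.007 -1.   ] F [ 0.4 -0.2  0.9] 1.0002785333322968
house tool shift mm [220.5  -1.    1.7]
goal tool shift mm [-240.4    2.3   -1.8]
```

View pics/st8.png

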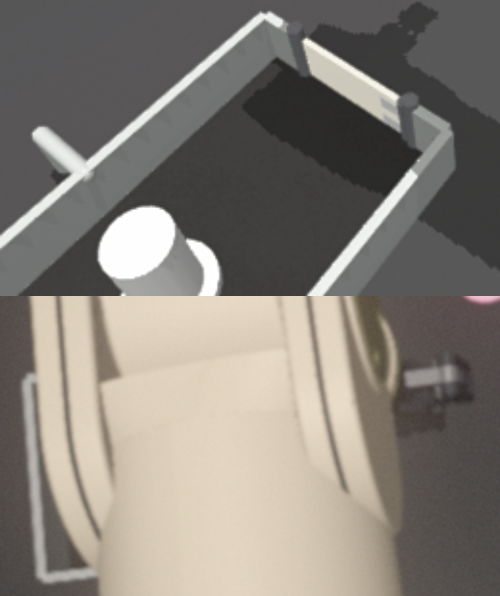

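View pics/side8.png

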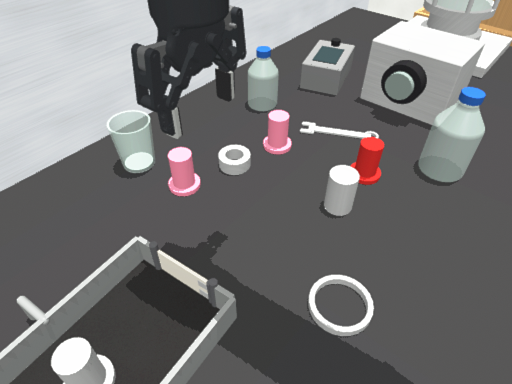

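```bash
python3 - <<'E'
from h import *
s=load("side8.npz");m=np.array([.532,.082]);a=np.radians(6.2);x=np.array([np.cos(a),np.sin(a)]);y=np.array([-np.sin(a),np.cos(a)])
p=onz(s,70.5,356,.076);print(p,(p[:2]-m)@x,(p[:2]-m)@y)
t=load("top7.npz");q=onz(t,76,213,.01);print("flange top7",q,(q[:2]-m)@x,(q[:2]-m)@y)
d0=cv2.absdiff(load("side0.npz")["color"],s["color"])[160:220,320:362];print("sleeve diff",d0.mean())
d1=cv2.absdiff(load("side0.npz")["color"],s["color"])[245:300,150:220];print("gate diff",d1.mean())
from workcell import order
print(order.hand_in())
E
```

```text
[0.51728286 0.25465848 0.076     ] 0.004015941011716616 0.17323803829083137
flange top7 [0.51793151 0.24939492 0.01      ] 0.004092337464680533 0.16793521216230534
sleeve diff 2.1714285714285713
gate diff 19.754199134199133
the job is handed in; nothing more can be done
None
```

I gripped the white flanged housing by the top of its neck, with the fingertips above fence height. I slid it along the bench through the gate, released it in the rinse bay and handed the job in at about 10.3 s.

- **Housing:** its axis is about 173 mm past the gateway and 4 mm off centre. The top centre (side view, after release) and the flange (top view, before release) differ by about 5 mm. That is within measuring error and fits it standing upright.
- **Gate:** it swung to roughly 80° as the housing went through, estimated by eye from the top view, and looked shut in the last side picture. The pixel comparison of the gate with the start did not match (mean difference 19.8). I put that down to the arm's shadow over that area and did not test it further, so the shut gate rests on the picture alone. The arm hid the gate from the top camera in the last view.
- **Sleeve:** unmoved; its pixels match the start (mean difference 2.2).
- **Arm:** clear of everything, with the flange at about 0.41 m. I saw at most about 6 N at the wrist in the readings.
- **Spacing mismatch:** I measured the sleeve about 116 mm from the housing and the ring about 108 mm away, against the stated 110 mm. It did not affect the work.

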